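# Find the module with a loose piece inside and reject it

### The arm

A 6-joint arm with a two-finger parallel gripper is mounted at the origin on a cart in front of the work surface, level with it; the furniture and walls round the work are solid. World frame = base frame: x ahead of the robot, y to its left, z up, the work surface at z = 0. Lengths are in m, angles in degrees, forces in N, time in s.
With the tool pointing down it reaches from about 0.4 to 0.825 m from the base axis. Payload 7 kg.
Tool frame: the origin (TCP) lies at the very end of the fingers, on their centre line; the grasp point (between the pads) lies 19 mm behind it; z points along the fingers, y is the line along which they close (so a half turn about z gives the same grasp; the last joint's range is limited). The gripper opens to 88 mm and grips with 3 to 60 N. Pads are 19 mm wide; open, the fingers measure 130 mm over their backs; the gripper's body (78 mm by 193 mm) begins 47 mm behind the grasp point.
Start: joints at [-46.69, 20.546, 0.682, 0, -70.136, -16.507], TCP at [0.304, -0.602, 0.227] pointing down, gripper open.
Joint ranges: [-176.03, 176.03], [-82.01, 121.73], [-58.28, 71.71], [-173.87, 95.51], [-174.79, -0.11], [-173.66, 173.66]. Speed limits (degrees/s): [136.94, 136.94, 172.46, 180, 180, 180].

### API

Orientations are given as [roll, pitch, yaw] about the fixed x, y, z axes, in that order (R = Rz(yaw) Ry(pitch) Rx(roll)).
In Python, from plant import get_state, capture, close_job, regions_of gives the robot as it stands.
- The arm moves only by the tool jog_arm, never from a script. Its argument "moves" is a list of rows, each a list of 3 entries, a list of its own where there are three numbers: the shift along the tool's x, y, z in cm, then the turn about the tool's z in degrees, then the finger opening in cm, from 0 to 8.76. A call has 1 to 12 rows; each row shifts and turns the commanded pose from where the row before left it, along the tool's axes as they then stand; what a row does not reach is not made up. A row lasts 1/8 s, in which the tool goes at most 62.5 mm and 10.7 degrees, less where a joint would pass 70% of its speed; a pose out of reach is approached as far as the arm can. A call is refused whole if a number of a shift passes 6.25 or a number of a turn 10.7, either way. A call with a gripper value outside its range is refused whole. The fingers move at their own pace and stop on an object; "newtons" is the grip in N (left out, the last holds). Time passes only in rows, so rows that do not move let the fingers close. It gives the time, the measured TCP pose, the force, the opening and the grip force at its end, in the units of the state.
- get_state(): the state, without advancing time (a new reading comes with each control period).
- capture(name): name is "scene" or "top" or "wrist"; returns a dict with "pixels" (400x640x3 uint8, blue, green, red), "mtx" (3x3 intrinsics, pixels), "k1" (the pictures are not rectified: a ray, as slopes to the right and down, at radius r is drawn at 1 + k1 r^2 times it, then the intrinsics apply), "world_from_camera" (4x4, takes a point from camera to world coordinates); the wrist camera has in their place "hand_eye" (4x4, takes a point from camera to tool coordinates, whose origin is the TCP and whose axes are the flange's). Camera axes: x right, y down, z forward; pixel columns grow to the right and rows downward; lengths in m; the calibration is good to about 2 mm. A picture is of the moment at which its call begins: read the wrist's pose just before it. There is no depth.
- close_job(): hands the job in; it is judged then, once.
Trained networks look in a picture, given as the dict that the camera call returned (one of the last four; its "shot" number tells which), for a name from the list of things; names that differ only in an ending like _2 or _b are one class to them, and where a whole thing is asked for, a point or a joint stands for the part that bears it (a point fixed in the world has none). Each returns a list of dicts, best first, with "confidence" (0 to 1); they miss things now and then, are a little off and sometimes report something else, mostly with a low value. They report only what shows in the picture. A call takes as long as a camera call. They do not tell look-alikes from the thing itself.
- regions_of(picture, thing): "pixels" (400x640 bool, what is visible of it) and "pixel" ([column, row] in pixels, amid what is visible of it).
The state is a dict: "time_s": time; "joints": joint angles; "qd": joint speeds; "joint_torque": joint torques, N m; "tcp_pos": TCP position; "eef_rot": TCP orientation; "contact_force": force on the tool from outside, world axes, zero at the start; "moment": the same for the moment, N m; "gripper_width": finger opening in m; "gripper_force": force on a finger pad.
Only numpy, scipy, OpenCV 4.12 (cv2) and the standard library are available. Lean on these libraries where they do the work, as an engineer would, in place of code of your own. Each camera call takes 0.05 s, during which the arm holds its last target. There are 200 camera calls.

### The job

One of the three closed grey housings on the sloping test stand has a piece broken loose inside. Lift them one at a time and rock them gently end to end, well past level so that the end that lay low comes up by 25 degrees or more, until you have found the one in which you feel the piece slide; stand that housing upright on its base in the reject tray, and leave the sound ones seated in their own bays as they were. Do not throw, drop or knock the housings, and do not shift the things lying about.

Things in the scene. Friction and masses are not known exactly. Their poses are not given: they have to be found in the camera images.
- module_a: Closed grey die-cast housing with a lid, 80 (its x) x 40 (its y) x 50 mm (its z, out of the lid), base down in a bay of the sloping stand, 54 mm clear of the next. Origin: centre of the underside; x lengthwise up the slope, to the end with a round connector 4.5 mm long. Grip it across the 40 mm. About 0.40 kg, give or take 40 g. Which one is faulty changes every run.
- module_b: Like module_a outside. Inside each housing is a 200 g block: fixed in a sound one; in the faulty one a loose piece with 37 mm of play along the housing's x. It lies at the low (-x) end at the start, slides when x is tilted more than about 20 degrees and stays where it is when x is held nearly level.
- module_c: Like module_a outside. With a faulty housing held level in the hand, its moment about the housing's y axis differs by about 0.07 N m between loose piece at the -x end and at the +x end; for a sound one it stays the same.
- module_a_mid (a point): Centre of module_a, 25 mm above its underside along its z.
- module_b_mid (a point): Centre of module_b, 25 mm above its underside along its z.
- module_c_mid (a point): Centre of module_c, 25 mm above its underside along its z.
- stand: Fixed sheet-metal stand, 120 x 290 mm foot. Origin: centre of its foot on the bench; x from front to back, y along the row of bays. Its deck slopes 30 degrees, rising along +x; three bays at y = +94, 0, -94 mm. At x = 0 the deck surface is 52 mm above the bench. A 15 mm lip stops the housings at the low edge; ribs 5 mm high part the bays.
- deck_ref (a point): On the deck of the stand, at the middle of the middle bay, x up the slope, y along the row, z square out of the deck.
- tray: Fixed open reject tray of grey plastic on the bench, empty, 150 (x) x 120 (y) x 22 mm high, walls and floor 4 mm. Origin: centre of its underside.
- tray_in (a point): Centre of the tray's inner floor, 4 mm above the bench, axes as the tray's.
- terminal_block: Bystander: green terminal block, 53 x 66 x 21 mm, loose on the bench. Origin: centre of its underside.
- side_cutters: Bystander: side cutters, 89 x 122 x 14 mm, loose on the bench. Origin: centre of the underside.
There are look-alikes about, which are no part of the job. What is shaped like the module_c but turquoise is not meant.

How it is judged (in metres and radians):
On the way:
1. the faulty housing is held clear of the stand and rocked so far that its loose piece slides to the end that lay uppermost (((distance between core_2_g and module_a_mid below 0.034 m and x of core_2_g in the frame of module_a above 0.005 m and height (world z) of module_a_mid above 0.08 m) or (distance between core_2_g and module_b_mid below 0.034 m and x of core_2_g in the frame of module_b above 0.005 m and height (world z) of module_b_mid above 0.08 m) or (distance between core_2_g and module_c_mid below 0.034 m and x of core_2_g in the frame of module_c above 0.005 m and height (world z) of module_c_mid above 0.08 m))), for 0.2 s.
At the end, for the whole second after the job is handed in: The housing with the loose piece stands upright (within 7 degrees) on the floor of the tray, the centre of its underside within 40 mm of the tray's middle lengthwise and 50 mm across; the other two lie in their own bays, within 15 mm and 8 degrees of where they were; all at rest (horizontal distance between core_2_g and tray_in below 0.08 m and height (world z) of core_2_g below 0.04 m and distance of each of core_1_g, core_3_g from where it was at the start of the episode below 0.015 m and ((x of module_a in the frame of tray_in between -0.04 and 0.04 m and y of module_a in the frame of tray_in between -0.05 and 0.05 m and z of module_a in the frame of tray_in below 0.006 m and angle between module_a's own z axis and vertical below 0.12 rad) or (distance of module_a from where it was at the start of the episode below 0.015 m and angle between the z axis of module_a and the z axis of deck_ref, either way round below 0.15 rad and angle between the x axis of module_a and the x axis of deck_ref, either way round below 0.15 rad)) and linear speed of each of module_a, module_b, module_c below 0.02 m/s and ((x of module_b in the frame of tray_in between -0.04 and 0.04 m and y of module_b in the frame of tray_in between -0.05 and 0.05 m and z of module_b in the frame of tray_in below 0.006 m and angle between module_b's own z axis and vertical below 0.12 rad) or (distance of module_b from where it was at the start of the episode below 0.015 m and angle between the z axis of module_b and the z axis of deck_ref, either way round below 0.15 rad and angle between the x axis of module_b and the x axis of deck_ref, either way round below 0.15 rad)) and ((x of module_c in the frame of tray_in between -0.04 and 0.04 m and y of module_c in the frame of tray_in between -0.05 and 0.05 m and z of module_c in the frame of tray_in below 0.006 m and angle between module_c's own z axis and vertical below 0.12 rad) or (distance of module_c from where it was at the start of the episode below 0.015 m and angle between the z axis of module_c and the z axis of deck_ref, either way round below 0.15 rad and angle between the x axis of module_c and the x axis of deck_ref, either way round below 0.15 rad))); the robot touches nothing.
It fails at once if a housing moves faster than 0.9 m/s (thrown, dropped or shaken violently) (linear speed of any of module_a, module_b, module_c above 0.9 m/s).
It fails at once if a housing is knocked or pressed on the stand with more than 80 N (contact force between any of module_a, module_b, module_c and stand above 80 N).
It fails at once if a housing is knocked or pressed on the tray with more than 80 N (contact force between any of module_a, module_b, module_c and tray above 80 N).
It fails at once if a bystander is shifted by more than 20 mm (distance of any of terminal_block, side_cutters from where it was at the start of the episode above 0.02 m).
It also fails if it takes over 72 s, if anything falls off the work surface, if the arm or the gripper's body presses on something with over 40 N, if the wrist force passes 120 N, or if a joint passes its speed limit or range.

## Working session

There is one attempt and no reset: what is moved stays moved. The work goes in short steps, Python scripts to look and compute and a tool call to move; the robot and the scene stay as the last step left them, time stands still between calls to the robot, and variables do not carry over. Pictures are saved under pics/ and viewed, at most 10 in all, crops included, and the job is handed in when it is done.

Besides the shell and the picture viewer there is one more tool, called after "Call:" by a JSON object that holds its "name" and its "arguments". jog_arm: Moves the arm, as the interface text tells. Its arguments: {"type":"object","properties":{"moves":{"type":"array"},"newtons":{"type":"number"}},"required":["moves"]}

```bash
mkdir -p pics; ls; cat > h.py <<'E'
import numpy as np,cv2
from plant import get_state,capture,close_job,regions_of
from scipy.spatial.transform import Rotation as R
def cam(p,s=None):
    if 'world_from_camera' in p: return np.array(p['world_from_camera'])
    T=np.eye(4);T[:3,:3]=R.from_euler('xyz',s['eef_rot'],degrees=True).as_matrix();T[:3,3]=s['tcp_pos']
    return T@np.array(p['hand_eye'])
def ray(p,uv,T):
    K=np.array(p['mtx']);d=((np.array(uv,float)-K[:2,2])/[K[0,0],K[1,1]])
    x=d.copy()
    for _ in range(20): x=d/(1+p['k1']*(x@x))
    v=T[:3,:3]@[x[0],x[1],1]; return T[:3,3],v
def at_z(p,uv,z,T):
    o,v=ray(p,uv,T); return o+v*(z-o[2])/v[2]
def proj(p,X,T):
    q=np.linalg.inv(T)@np.append(X,1);x=q[:2]/q[2];x=x*(1+p['k1']*(x@x));K=np.array(p['mtx'])
    return [K[0,0]*x[0]+K[0,2],K[1,1]*x[1]+K[1,2]]
E
python3 - <<'E'
from h import *
print(get_state())
for n in ['scene','top']:
    p=capture(n);cv2.imwrite(f'pics/{n}0.png',p['pixels'])
    T=cam(p);print(n,p['k1'],np.round(p['mtx'],1).tolist(),np.round(T,3).tolist())
    for t in ['module_a','stand','tray','terminal_block','side_cutters']:
        for r in regions_of(p,t)[:5]:
            print(t,round(r['confidence'],2),np.round(r['pixel']),r['pixels'].sum(),np.round(at_z(p,r['pixel'],{'module_a':.09,'stand':.05}.get(t,.01),T),3))
E
```

```text
pics
{'time_s': 0.0, 'joints': array([-4.66917270e+01,  2.05913821e+01,  6.33919799e-01, -2.03798459e-02,
       -7.01368703e+01, -1.65071413e+01]), 'qd': array([-0.050858  ,  0.0054677 , -0.07267966, -0.0399493 , -0.03556336,
       -0.15216644]), 'joint_torque': array([-9.36293945e-04, -5.82717204e+01,  2.93064594e+01,  6.99743316e+00,
        6.87775886e-03, -1.53573164e-04]), 'tcp_pos': array([ 0.30410859, -0.60205751,  0.22562359]), 'eef_rot': array([ 1.79904111e+02, -8.43705555e-03, -1.53205801e+02]), 'contact_force': array([ 0.21067748, -0.08781517,  0.07339275]), 'moment': array([ 0.00938815, -0.05104867,  0.01724228]), 'gripper_force': 0.0, 'gripper_width': 0.08791833819247846}
scene -0.01907286008988926 [[456.8, 0.0, 313.3], [0.0, 456.8, 199.5], [0.0, 0.0, 1.0]] [[0.771, -0.304, 0.56, -0.216], [-0.636, -0.402, 0.658, -0.82], [0.025, -0.864, -0.503, 0.686], [0.0, 0.0, 0.0, 1.0]]
module_a 0.76 [301. 180.] 627 [0.489 0.067 0.09 ]
module_a 0.65 [269. 158.] 259 [0.499 0.235 0.09 ]
module_a 0.61 [280. 173.] 628 [0.468 0.134 0.09 ]
module_a 0.61 [331. 193.] 666 [ 0.506 -0.043  0.09 ]
stand 0.86 [311. 202.] 2261 [0.479 0.006 0.05 ]
tray 0.63 [406. 264.] 1992 [ 0.517 -0.304  0.01 ]
terminal_block 0.66 [322. 253.] 286 [ 0.387 -0.148  0.01 ]
side_cutters 0.73 [225. 170.] 161 [0.426 0.383 0.01 ]
top -0.04706059083804735 [[505.4, 0.0, 307.0], [0.0, 505.4, 208.5], [0.0, 0.0, 1.0]] [[0.03, -0.988, 0.153, 0.26], [-1.0, -0.028, 0.011, -0.002], [-0.006, -0.153, -0.988, 1.615], [0.0, 0.0, 0.0, 1.0]]
module_a 0.95 [257. 208.] 428 [0.494 0.167 0.09 ]
module_a 0.72 [322. 196.] 363 [ 0.535 -0.03   0.09 ]
module_a 0.72 [212. 182.] 405 [0.569 0.311 0.09 ]
module_a 0.57 [287. 202.] 393 [0.515 0.077 0.09 ]
module_a 0.2 [295. 199.] 2344 [0.526 0.053 0.09 ]
tray 0.77 [404. 198.] 1791 [ 0.552 -0.297  0.01 ]
terminal_block 0.66 [357. 251.] 192 [ 0.377 -0.147  0.01 ]
side_cutters 0.88 [185. 233.] 329 [0.418 0.404 0.01 ]
```

Call:
{"name": "jog_arm", "arguments": {"moves": [[[0,0,0],[0,0.5,0],8.76]]}}

```text
validation failed for argument at $.mo...
```

```bash
python3 - <<'E'
import cv2
a=cv2.imread('pics/scene0.png')[120:320,180:480];b=cv2.imread('pics/top0.png')[130:280,160:460]
cv2.imwrite('pics/s1.png',cv2.resize(a,None,fx=2.6,fy=2.6,interpolation=cv2.INTER_CUBIC))
cv2.imwrite('pics/t1.png',cv2.resize(b,None,fx=2.6,fy=2.6,interpolation=cv2.INTER_CUBIC))
E
```

```text
(no output)
```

View pics/s1.png

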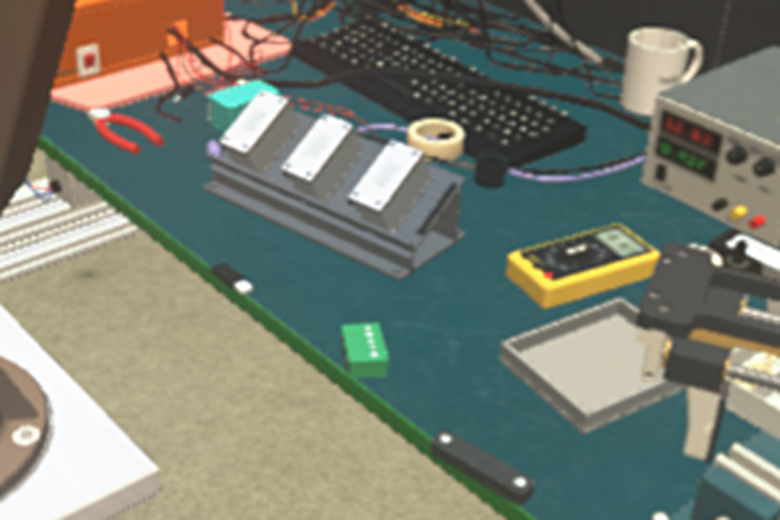

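View pics/t1.png

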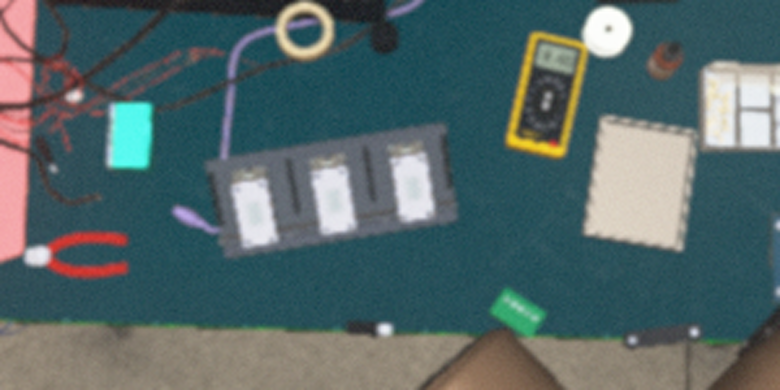

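```bash
cat > fit.py <<'E'
from h import *
from scipy.optimize import minimize
def box(l,w,h): return np.array([[a*l/2,b*w/2,c*h] for a in(-1,1) for b in(-1,1) for c in(0,1)])
def stand_T(q):
    T=np.eye(4);T[:3,:3]=R.from_euler('z',q[2]).as_matrix()@R.from_euler('y',-30,degrees=True).as_matrix()
    T[:3,3]=[q[0],q[1],.052];return T
S=8
def hull(p,T,P):
    m=np.zeros((400,640),np.uint8)
    uv=np.array([proj(p,X,T) for X in P]);h=cv2.convexHull(np.round(uv*16).astype(np.int32))
    cv2.fillConvexPoly(m,h,1,cv2.LINE_AA,4);return m>0
def iou(a,b): return (a&b).sum()/max(1,(a|b).sum())
def mods(q,ys=(.094,0,-.094)):
    T=stand_T(q);B=box(.08,.04,.05)
    return [(B+[q[3],y,0])@T[:3,:3].T+T[:3,3] for y in ys]
E
python3 - <<'E'
from fit import *
views=[];tr=[]
for n in ['scene','top']:
    p=capture(n);T=cam(p)
    ms=[r for r in regions_of(p,'module_a') if r['confidence']>.4 and r['pixels'].sum()<1000]
    views.append((p,T,[r['pixels'] for r in ms]))
    t=regions_of(p,'tray');tr.append((p,T,t[0]['pixels']))
def cost(q):
    c=0
    for P in mods(q):
        for p,T,ms in views:
            h=hull(p,T,P);c-=max(iou(h,m) for m in ms)
    return c
best=None
for a in (.1,.2):
  for s in(0,-.015):
    r=minimize(cost,[.52,.065,a,s],method='Nelder-Mead',options=dict(initial_simplex=np.array([.52,.065,a,s])+np.vstack([np.zeros(4),np.diag([.02,.02,.06,.015])]),maxiter=150))
    print(np.round(r.x,4),round(r.fun/6,3))
def ct(q):
    c=0
    for p,T,m in tr:
        B=box(.15,.12,.022)@R.from_euler('z',q[2]).as_matrix().T+[q[0],q[1],0];c-=iou(hull(p,T,B),m)
    return c
for a in(-.1,1.4):
    r=minimize(ct,[.54,-.3,a],method='Nelder-Mead',options=dict(initial_simplex=np.array([.54,-.3,a])+np.vstack([np.zeros(3),np.diag([.02,.02,.1])])))
    print('tray',np.round(r.x,4),r.fun/2)
E
```

```text
[ 0.5226  0.078   0.1876 -0.001 ] -0.866
[ 5.233e-01  7.770e-02  1.968e-01 -4.000e-04] -0.874
[0.519  0.0763 0.1886 0.0044] -0.873
[5.225e-01 7.700e-02 1.949e-01 4.000e-04] -0.875
tray [ 0.5438 -0.3007 -0.1324] -0.8941346657995302
tray [ 0.5339 -0.2845  1.4274] -0.7116141426806786
```

Call:
{"name": "jog_arm", "arguments": {"moves": [[[0,0,0],7.85,8.7],[[0,0,0],7.85,8.7],[[-2.77,4.42,0.2],0,8.7],[[-2.77,4.42,0.2],0,8.7],[[-2.77,4.42,0.2],0,8.7],[[-2.77,4.42,0.2],0,8.7],[[-2.77,4.42,0.2],0,8.7],[[-2.77,4.42,0.2],0,8.7],[[-2.77,4.42,0.2],0,8.7],[[-2.77,4.42,0.2],0,8.7],[[-2.77,4.42,0.2],0,8.7],[[-2.77,4.42,0.2],0,8.7]]}}

```text
time_s: 2.4
tcp_pos: [0.4915, -0.1137, 0.2069]
eef_rot: [-180.0, 0.1, -168.9]
contact_force: [1.2, -0.6, -0.1]
gripper_width: 0.087
gripper_force: 0.0
```

Call:
{"name": "jog_arm", "arguments": {"moves": [[[-2.77,4.42,0.2],0,8.7],[[-2.77,4.42,0.2],0,8.7],[[0,0,0],0,8.7],[[0,0,0],0,8.7]]}}

```text
time_s: 2.9
tcp_pos: [0.5282, -0.0178, 0.2025]
eef_rot: [-180.0, -0.0, -168.8]
contact_force: [0.4, -0.3, -0.9]
gripper_width: 0.0872
gripper_force: 0.0
```

```bash
python3 - <<'E'
from fit import *
s=get_state();p=capture('wrist');T=cam(p,s)
print(np.round(p['hand_eye'],3).tolist(), np.round(p['mtx'][0],1))
ms=[r['pixels'] for r in regions_of(p,'module_a') if r['confidence']>.4]
im=p['pixels'].copy();q=[.5225,.077,.194,0]
for P in mods(q):
    h=hull(p,T,P).astype(np.uint8);c,_=cv2.findContours(h,0,2);cv2.drawContours(im,c,-1,(0,0,255),1)
    print([round(iou(h>0,m),2) for m in ms])
for m in ms:
    c,_=cv2.findContours(m.astype(np.uint8),0,2);cv2.drawContours(im,c,-1,(0,255,0),1)
cv2.imwrite('pics/w1.png',im)
E
```

```text
[[0.001, -0.954, -0.299, 0.08], [1.0, 0.001, -0.0, -0.0], [0.0, -0.299, 0.954, -0.158], [0.0, 0.0, 0.0, 1.0]] [316.1   0.  315.1]
[np.float64(0.0), np.float64(0.0), np.float64(0.0), np.float64(0.96)]
[np.float64(0.0), np.float64(0.94), np.float64(0.0), np.float64(0.0)]
[np.float64(0.95), np.float64(0.0), np.float64(0.0), np.float64(0.0)]
```

View pics/w1.png

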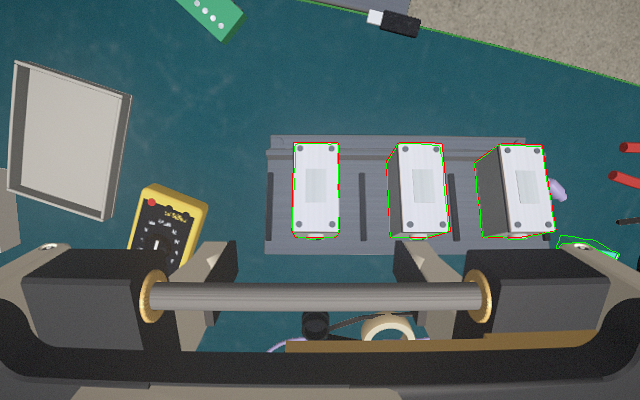

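Call:
{"name": "jog_arm", "arguments": {"moves": [[[0,0,3.5],0,6.4],[[0,0,3.5],0,6.4],[[0,0,3.5],0,6.4],[[0,0,2.5],0,6.4],[[0,0,1.1],0,6.4],[[0,0,0],0,6.4],[[0,0,0],0,3],[[0,0,0],0,3],[[0,0,0],0,3],[[0,0,0],0,3]], "newtons": 20}}

```text
time_s: 4.25
tcp_pos: [0.5287, -0.0178, 0.0622]
eef_rot: [180.0, 0.1, -168.9]
contact_force: [-2.3, 1.6, 5.3]
gripper_width: 0.0395
gripper_force: 20.0
```

```bash
cat >> h.py <<'E'
def feel(n=8):
    f=[];m=[]
    for _ in range(n):
        capture('top');s=get_state();f.append(s['contact_force']);m.append(s['moment'])
    a=np.array(f);b=np.array(m);A=R.from_euler('z',s['eef_rot'][2],degrees=True)
    # moment in tool yaw frame
    print('F',a.mean(0).round(2),'M',b.mean(0).round(4),'sd',b.std(0).round(3),'M about stand y',round(float(b.mean(0)@[-.1925,.9813,0]),4),'t',s['time_s'],'w',round(s['gripper_width'],4),'gf',round(s['gripper_force'],1),'tcp',s['tcp_pos'].round(4),s['eef_rot'].round(1))
E
python3 -c "
from h import *
feel(2)"
```

```text
F [-2.2   0.71  5.96] M [ 0.3784  0.6275 -0.0518] sd [0.016 0.028 0.037] M about stand y 0.5429 t 4.35 w 0.0401 gf 20.0 tcp [ 0.5287 -0.0178  0.0622] [-180.     0.  -168.9]
```

Call:
{"name": "jog_arm", "arguments": {"moves": [[[0,0,-1],0,3],[[0,0,-2],0,3],[[0,0,-2.5],0,3],[[0,0,-1.5],0,3],[[0,0,0],0,3],[[0,0,0],0,3]]}}

```text
time_s: 5.1
tcp_pos: [0.5277, -0.0181, 0.1307]
eef_rot: [180.0, -0.1, -168.9]
contact_force: [-0.7, 0.8, -3.9]
gripper_width: 0.04
gripper_force: 20.0
```

```bash
python3 - <<'E'
from h import *
s=get_state();p=capture('wrist');cv2.imwrite('pics/w2.png',p['pixels'])
feel(6)
E
```

```text
F [ 0.28  0.1  -4.22] M [ 0.0327 -0.0524 -0.0142] sd [0.026 0.027 0.033] M about stand y -0.0577 t 5.45 w 0.04 gf 20.0 tcp [ 0.5282 -0.018   0.1311] [-180.    -0.  -168.9]
```

View pics/w2.png

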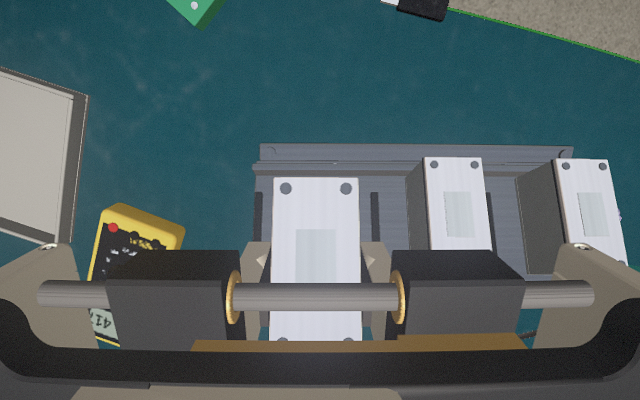

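```bash
python3 - <<'E'
from fit import *
p=capture('wrist');s=get_state();T1=cam(p,dict(s,tcp_pos=[.5282,-.0178,.2025],eef_rot=[180,0,-168.8]))
D=stand_T([.5225,.077,.194,0])
def deck(uv):
    o,v=ray(p,uv,T1);n=D[:3,2];t=((D[:3,3]-o)@n)/(v@n);return (D[:3,:3].T@(o+t*v-D[:3,3])*1000).round(1)
for uv in [(290,253),(360,253),(290,161),(290,152),(290,136),(270,173),(270,240),(363,173),(363,240)]: print(uv,deck(uv))
T=cam(p,s)
# lid -x edge row against pitch; grasp at housing (3.75,31.5)mm
for th in (40,35,30,25,20,10,0,-10,-20,-30,-40):
    c,sn=np.cos(np.radians(th)),np.sin(np.radians(th))
    g=lambda x,z:(x*c-z*sn, x*sn+z*c)
    a=R.from_euler('z',.194).as_matrix();ax=np.array(s['tcp_pos'])+[0,0,.019]
    o=[]
    for hx,hz in((-.04,.05),(.04,.05),(-.04,0)):
        u=g(hx-.00375,hz-.0315);o.append(np.round(proj(p,ax+a@[u[0],0,u[1]],T)).tolist()[1])
    print(th,'rows lid-x, lid+x, base-x',o)
E
```

```text
(290, 253) [  55.5 -118.7   -0. ]
(360, 253) [ 55.4 -49.8   0. ]
(290, 161) [ -39.9 -120.5   -0. ]
(290, 152) [ -49.9 -120.7    0. ]
(290, 136) [ -68.1 -121.1   -0. ]
(270, 173) [ -26.7 -141.1    0. ]
(270, 240) [  42.8 -138.8   -0. ]
(363, 173) [-26.9 -44.4   0. ]
(363, 240) [ 42.6 -46.5   0. ]
40 rows lid-x, lid+x, base-x [176.0, 354.0, 212.0]
35 rows lid-x, lid+x, base-x [176.0, 357.0, 206.0]
30 rows lid-x, lid+x, base-x [177.0, 360.0, 200.0]
25 rows lid-x, lid+x, base-x [178.0, 362.0, 195.0]
20 rows lid-x, lid+x, base-x [180.0, 362.0, 190.0]
10 rows lid-x, lid+x, base-x [187.0, 362.0, 180.0]
0 rows lid-x, lid+x, base-x [199.0, 358.0, 172.0]
-10 rows lid-x, lid+x, base-x [214.0, 352.0, 166.0]
-20 rows lid-x, lid+x, base-x [233.0, 345.0, 163.0]
-30 rows lid-x, lid+x, base-x [255.0, 336.0, 163.0]
-40 rows lid-x, lid+x, base-x [279.0, 326.0, 167.0]
```

Call:
{"name": "jog_arm", "arguments": {"moves": [[[-2,0,0],0,3],[[-3.6,0,0],0,3],[[-2,0,1],0,3],[[0,0,1.2],0,3],[[-0.45,0,0.45],0,3],[[-0.45,0,0.45],0,3],[[-0.3,0,0.38],0,3],[[-0.3,0,0.38],0,3],[[-0.2,0,0.4],0,3],[[-0.2,0,0.4],0,3]]}}

```text
time_s: 6.75
tcp_pos: [0.6248, 0.001, 0.0882]
eef_rot: [-180.0, 0.4, -168.8]
contact_force: [2.4, 2.2, 9.1]
gripper_width: 0.04
gripper_force: 20.0
```

```bash
python3 - <<'E'
from h import *
p=capture('wrist');cv2.imwrite('pics/w3.png',p['pixels'])
feel(1)
E
```

```text
F [4.64 0.63 5.55] M [ 0.5871 -1.2588 -0.042 ] sd [0. 0. 0.] M about stand y -1.3483 t 6.85 w 0.0401 gf 20.0 tcp [0.625  0.001  0.0879] [-180.     0.4 -168.8]
```

View pics/w3.png

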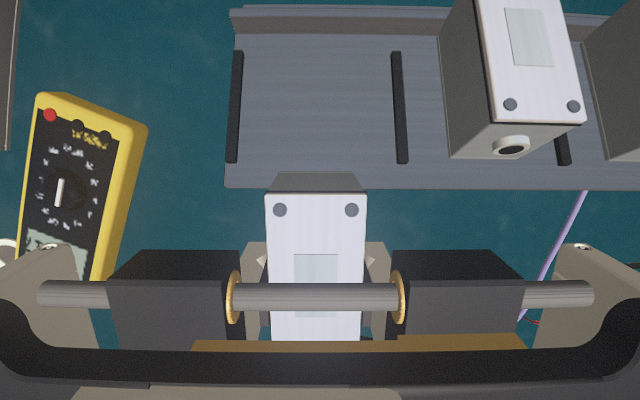

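Call:
{"name": "jog_arm", "arguments": {"moves": [[[-0.1,0,0.4],0,3],[[-0.1,0,0.4],0,3],[[-0.1,0,0.4],0,3],[[-0.1,0,0.3],0,3],[[0,0,0],0,3]]}}

```text
time_s: 7.48
tcp_pos: [0.6302, 0.0021, 0.0735]
eef_rot: [-180.0, 0.6, -168.8]
contact_force: [6.1, 1.9, 5.8]
gripper_width: 0.0397
gripper_force: 20.0
```

```bash
python3 - <<'E'
from h import *
p=capture('wrist');cv2.imwrite('pics/w4.png',p['pixels'][100:360,200:440])
feel(1)
E
```

```text
F [6.23 2.74 5.55] M [ 0.6405 -2.2649 -0.0456] sd [0. 0. 0.] M about stand y -2.3458 t 7.575 w 0.0395 gf 20.0 tcp [0.6302 0.0021 0.0735] [-180.     0.6 -168.8]
```

View pics/w4.png

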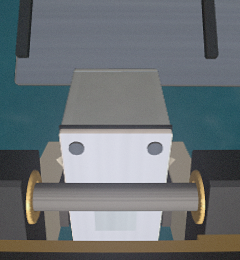

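Call:
{"name": "jog_arm", "arguments": {"moves": [[[0,0,0.4],0,3],[[0,0,0.4],0,3],[[0,0,0.4],0,3],[[0,0,0],0,3],[[0,0,0],0,3],[[0,0,-1.5],0,3],[[0,0,-3],0,3],[[0,0,-3],0,3],[[0,0,0],0,3],[[0,0,0],0,3],[[0,0,0],0,3]]}}

```text
time_s: 8.95
tcp_pos: [0.6245, 0.0008, 0.1316]
eef_rot: [180.0, -0.1, -168.9]
contact_force: [0.4, 0.4, -4.5]
gripper_width: 0.0398
gripper_force: 20.0
```

```bash
python3 - <<'E'
from h import *
p=capture('wrist');cv2.imwrite('pics/w5.png',p['pixels'][100:360,200:440])
feel(10)
E
```

```text
F [-0.01  0.19 -3.87] M [-0.007  -0.0158 -0.0055] sd [0.033 0.021 0.012] M about stand y -0.0142 t 9.5 w 0.0397 gf 20.0 tcp [0.6255 0.0011 0.1329] [ 180.    -0.  -168.9]
```

View pics/w5.png

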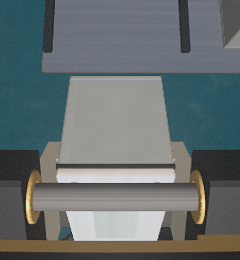

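```bash
python3 - <<'E'
from h import *
s=get_state();print(s['joints'].round(1),s['tcp_pos'],s['eef_rot'])
for n in ['scene','top']:
    im=capture(n)['pixels']
    im=im[170:400,330:640] if n=='scene' else im[120:260,360:560]
    cv2.imwrite(f'pics/{n}6.png',cv2.resize(im,(620,460) if n=='scene' else (600,420),interpolation=cv2.INTER_CUBIC))
E
```

```text
[ 18.   20.1 -12.9  -0.  -57.  -96.9] [0.62550547 0.00108461 0.13292782] [ 1.79999993e+02 -4.78427745e-03 -1.68896042e+02]
```

View pics/scene6.png

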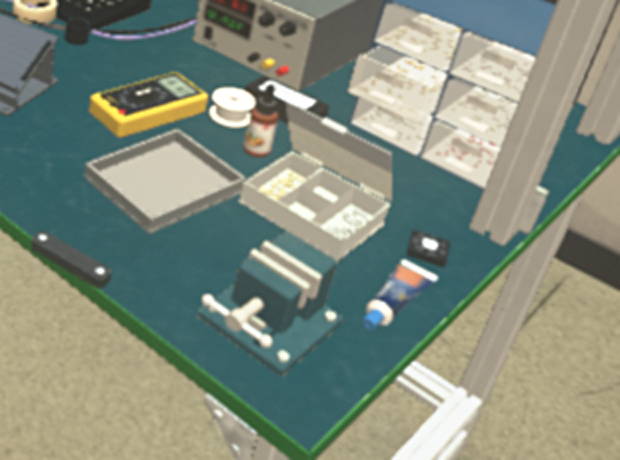

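Call:
{"name": "jog_arm", "arguments": {"moves": [[[1.2,-2.33,0],0,3],[[2.39,-4.66,0],0,3],[[2.39,-4.66,0],0,3],[[2.39,-4.66,0],0,3],[[2.39,-4.66,0],0,3],[[2.39,-4.66,0],-5,3],[[1.2,-2.33,0],-5,3],[[0,0,0],-10.2,3],[[0,0,0],-10.2,3],[[0,0,0],-10.2,3],[[0,0,0],-10.2,3],[[0,0,0],-10.2,3]]}}

```text
time_s: 11.1
tcp_pos: [0.5401, -0.3021, 0.133]
eef_rot: [180.0, -0.0, -107.6]
contact_force: [-0.1, 0.0, -3.7]
gripper_width: 0.04
gripper_force: 20.0
```

Call:
{"name": "jog_arm", "arguments": {"moves": [[[0,0,0],-10.2,3],[[0,0,2],0,3],[[0,0,2],0,3],[[0,0,1.5],0,3],[[0,0,0],0,3],[[0,0,0],0,3]]}}

```text
time_s: 11.85
tcp_pos: [0.5412, -0.3018, 0.0786]
eef_rot: [-180.0, -0.0, -97.7]
contact_force: [1.2, -0.3, -3.1]
gripper_width: 0.0397
gripper_force: 20.0
```

Call:
{"name": "jog_arm", "arguments": {"moves": [[[0,0,2],0,3],[[0,0,2],0,3],[[0,0,0.8],0,3],[[0,0,0.5],0,3],[[0,0,0.3],0,3],[[0,0,0.3],0,3]]}}

```text
time_s: 12.6
tcp_pos: [0.5414, -0.3018, 0.02]
eef_rot: [-179.9, -0.0, -97.7]
contact_force: [-4.9, 0.2, 14.9]
gripper_width: 0.0403
gripper_force: 20.0
```

Call:
{"name": "jog_arm", "arguments": {"moves": [[[0,0,0.2],0,3],[[0,0,0],0,3]]}}

```text
time_s: 12.85
tcp_pos: [0.5414, -0.3025, 0.0195]
eef_rot: [-179.9, -0.1, -97.6]
contact_force: [-4.7, -1.5, 11.3]
gripper_width: 0.0398
gripper_force: 20.0
```

```bash
cat >> h.py <<'E'
def edge():
    s=get_state();p=capture('wrist');g=cv2.cvtColor(p['pixels'],cv2.COLOR_BGR2GRAY)
    print([int(g[r:r+4,290:340].mean()) for r in range(140,280,4)])
    for r in regions_of(p,'module_a')[:2]:
        v,u=np.nonzero(r['pixels']);print(round(r['confidence'],2),u.min(),u.max(),v.min(),v.max(),v.size)
E
python3 -c "
from h import *
edge();feel(1)"
```

```text
[77, 97, 128, 180, 187, 204, 204, 204, 199, 142, 135, 138, 139, 139, 139, 139, 139, 138, 138, 138, 138, 138, 138, 138, 138, 138, 138, 138, 137, 137, 89, 107, 180, 200, 207]
0.69 256 374 175 340 14160
F [-4.97 -0.85 10.49] M [-0.1444  1.9122  0.0245] sd [0. 0. 0.] M about stand y 1.9042 t 13.0 w 0.04 gf 20.0 tcp [ 0.5413 -0.3025  0.0195] [-1.799e+02 -1.000e-01 -9.760e+01]
```

Call:
{"name": "jog_arm", "arguments": {"moves": [[[0,0,-1.5],0,3],[[-1.15,0,0],0,3],[[-1.15,0,0],0,3],[[0,0,1.2],0,3],[[0,0,0.2],0,3],[[0,0,0],0,3],[[0.26,0,0.15],0,3],[[0.26,0,0.12],0,3],[[0.21,0,0.14],0,3],[[0.21,0,0.14],0,3],[[0,0,0],0,3]], "newtons": 13}}

```text
time_s: 14.38
tcp_pos: [0.5426, -0.2884, 0.0122]
eef_rot: [-180.0, -0.0, -97.7]
contact_force: [2.1, 0.7, 0.0]
gripper_width: 0.0401
gripper_force: 13.0
```

```bash
python3 -c "
from h import *
edge();feel(1)"
```

```text
[204, 204, 204, 205, 205, 205, 206, 206, 206, 152, 118, 115, 115, 115, 114, 114, 114, 114, 114, 114, 114, 114, 114, 85, 116, 177, 209, 209, 209, 209, 209, 209, 209, 208, 208]
0.78 259 372 176 340 13750
F [ 2.39 -0.34 -0.54] M [-0.1803 -0.6149 -0.0742] sd [0. 0. 0.] M about stand y -0.5687 t 14.525 w 0.0397 gf 13.0 tcp [ 0.5424 -0.2883  0.0123] [180.   -0.  -97.7]
```

Call:
{"name": "jog_arm", "arguments": {"moves": [[[0.21,0,0.15],0,3],[[0.21,0,0.15],0,3],[[0.21,0,0.15],0,3],[[0.2,0,0.05],0,3],[[0,0,0],0,3]]}}

```text
time_s: 15.15
tcp_pos: [0.541, -0.2964, 0.0072]
eef_rot: [179.9, -0.0, -97.7]
contact_force: [-0.1, 1.5, -0.2]
gripper_width: 0.0399
gripper_force: 13.0
```

```bash
python3 -c "
from h import *
edge();feel(1)"
```

```text
[161, 175, 189, 204, 204, 205, 205, 205, 205, 205, 145, 107, 108, 107, 108, 107, 107, 108, 108, 109, 80, 160, 209, 209, 209, 209, 209, 209, 209, 209, 209, 209, 209, 209, 209]
0.7 260 371 181 341 13269
F [ 0.04  0.37 -1.5 ] M [0.3455 0.077  0.0845] sd [0. 0. 0.] M about stand y 0.009 t 15.3 w 0.0396 gf 13.0 tcp [ 0.541  -0.2963  0.0072] [180.   -0.  -97.7]
```

```bash
python3 - <<'E'
from h import *
p=capture('wrist');s=get_state();T=cam(p,s)
hx=-np.array([np.cos(np.radians(s['eef_rot'][2])),np.sin(np.radians(s['eef_rot'][2])),0]);ax=s['tcp_pos']+[0,0,.019]
for gx,gz in((10.8,21),(7,26),(3.75,31.5)):
  for th in(-36,-30,-20,-15,-10,-5,0):
    c,sn=np.cos(np.radians(th)),np.sin(np.radians(th));o=[]
    for a,b in((-40,50),(-40,0)):
        x,z=(a-gx)/1e3,(b-gz)/1e3;o.append(round(proj(p,ax+hx*(x*c-z*sn)+np.array([0,0,x*sn+z*c]),T)[1]))
    print(gx,gz,th,o,'nose z',round((ax[2]+((40-gx)*sn-gz*c)/1e3),4))
E
```

```text
10.8 21 -36 [293, 174] nose z -0.0079
10.8 21 -30 [273, 168] nose z -0.0066
10.8 21 -20 [241, 163] nose z -0.0035
10.8 21 -15 [227, 162] nose z -0.0016
10.8 21 -10 [213, 162] nose z 0.0005
10.8 21 -5 [201, 163] nose z 0.0027
10.8 21 0 [190, 164] nose z 0.0052
7 26 -36 [282, 171] nose z -0.0142
7 26 -30 [266, 167] nose z -0.0128
7 26 -20 [239, 165] nose z -0.0095
7 26 -15 [227, 165] nose z -0.0074
7 26 -10 [216, 166] nose z -0.0051
7 26 -5 [205, 167] nose z -0.0026
7 26 0 [196, 170] nose z 0.0002
3.75 31.5 -36 [271, 166] nose z -0.0206
3.75 31.5 -30 [257, 165] nose z -0.0192
3.75 31.5 -20 [235, 165] nose z -0.0158
3.75 31.5 -15 [225, 166] nose z -0.0136
3.75 31.5 -10 [216, 168] nose z -0.0111
3.75 31.5 -5 [208, 170] nose z -0.0083
3.75 31.5 0 [200, 174] nose z -0.0053
```

```bash
cat >> h.py <<'E'
def solve(lid,base,floor=.004):
    from scipy.optimize import least_squares
    s=get_state();p=capture('wrist');T=cam(p,s)
    y=np.radians(s['eef_rot'][2]);hx=-np.array([np.cos(y),np.sin(y),0]);ax=s['tcp_pos']+[0,0,.019]
    def f(q):
        gx,gz,th=q;c,sn=np.cos(np.radians(th)),np.sin(np.radians(th));o=[]
        for a,b in((-40,50),(-40,0)):
            x,z=(a-gx)/1e3,(b-gz)/1e3;o.append(proj(p,ax+hx*(x*c-z*sn)+np.array([0,0,x*sn+z*c]),T)[1])
        return [o[0]-lid,o[1]-base,ax[2]*1e3+((40-gx)*sn-gz*c)-floor*1e3]
    r=least_squares(f,[5,25,-10]);print('gx gz th',r.x.round(1),'res',r.fun.round(1))
E
python3 -c "
from h import *
solve(222,180);solve(222,177)"
```

```text
gx gz th [ 2.4 19.6 -4. ] res [-0. -0. -0.]
gx gz th [ 4.1 18.9 -5.5] res [-0.  0.  0.]
```

Call:
{"name": "jog_arm", "arguments": {"moves": [[[0,0,-0.5],0,3],[[0,0,-1],0,3],[[0,0,0],0,3],[[0,0,0],0,3],[[0,0,0],0,3]]}}

```text
time_s: 16.08
tcp_pos: [0.5413, -0.2961, 0.0223]
eef_rot: [180.0, 0.0, -97.7]
contact_force: [0.6, -1.6, -4.0]
gripper_width: 0.0398
gripper_force: 13.0
```

```bash
sed -i 's/\[-.1925,.9813,0\]/[np.sin(np.radians(s["eef_rot"][2])),-np.cos(np.radians(s["eef_rot"][2])),0]/; s/M about stand y/M tool y/' h.py; python3 -c "
from h import *
feel(14)"
```

```text
F [ 0.04 -0.   -4.01] M [-0.0183  0.0859  0.0008] sd [0.023 0.022 0.027] M tool y 0.0296 t 16.775 w 0.0396 gf 13.0 tcp [ 0.5415 -0.2962  0.0225] [180.    0.  -97.7]
```

Call:
{"name": "jog_arm", "arguments": {"moves": [[[0,0,0.8],0,3],[[0,0,0.5],0,3],[[0,0,0.2],0,3],[[0,0,0.2],0,3],[[0,0,0],0,3]]}}

```text
time_s: 17.4
tcp_pos: [0.5412, -0.2966, 0.0059]
eef_rot: [180.0, -0.0, -97.7]
contact_force: [-2.8, -2.3, 1.4]
gripper_width: 0.0399
gripper_force: 13.0
```

Call:
{"name": "jog_arm", "arguments": {"moves": [[[0,0,0],0,3],[[0,0,0],0,3],[[0,0,0],0,3]], "newtons": 3}}

```text
time_s: 17.77
tcp_pos: [0.5418, -0.2963, 0.0055]
eef_rot: [-180.0, -0.0, -97.7]
contact_force: [-0.2, -2.0, -0.1]
gripper_width: 0.0402
gripper_force: 3.0
```

```bash
python3 -c "
from h import *
edge();feel(1)"
```

```text
[161, 175, 189, 204, 204, 204, 205, 205, 205, 205, 156, 105, 106, 106, 106, 106, 107, 107, 105, 89, 176, 209, 209, 209, 209, 210, 209, 209, 209, 209, 209, 209, 209, 209, 209]
0.88 260 370 181 341 13155
F [-1.53 -1.44  0.82] M [-0.7361  0.4312  0.0826] sd [0. 0. 0.] M tool y 0.7872 t 17.925 w 0.0399 gf 3.0 tcp [ 0.5418 -0.2963  0.0056] [-180.    -0.   -97.7]
```

Call:
{"name": "jog_arm", "arguments": {"moves": [[[0,0,0],0,4.3],[[0,0,0],0,5],[[0,0,0],0,6],[[0,0,0],0,6.4],[[0,0,-0.8],0,6.4],[[0,0,-1],0,6.4],[[0,0,0],0,6.4],[[0,0,0],0,6.4]]}}

```text
time_s: 18.92
tcp_pos: [0.5415, -0.2962, 0.0237]
eef_rot: [-180.0, 0.0, -97.7]
contact_force: [-0.5, 0.2, -0.5]
gripper_width: 0.0641
gripper_force: 0.0
```

```bash
python3 -c "
from h import *
edge();feel(12)"
```

```text
[169, 204, 204, 204, 205, 205, 205, 196, 107, 105, 105, 106, 104, 115, 210, 210, 210, 210, 210, 210, 210, 210, 210, 210, 210, 210, 210, 197, 199, 199, 199, 199, 199, 199, 199]
0.61 269 361 172 340 11931
F [ 0.11 -0.19  0.04] M [ 0.0048  0.0739 -0.0053] sd [0.032 0.035 0.032] M tool y 0.0052 t 19.625 w 0.0639 gf 0.0 tcp [ 0.5415 -0.2962  0.0234] [180.   -0.  -97.7]
```

Call:
{"name": "jog_arm", "arguments": {"moves": [[[0,0,-2],0,6.4],[[0,0,-4.5],0,6.4],[[0,0,-4.5],0,6.4],[[0,0,0],10.2,6.4],[[0,0,0],10.2,6.4],[[0,0,0],10.2,6.4],[[0,0,0],10.2,6.4],[[0,0,0],10.2,6.4],[[0,0,0],10.2,6.4],[[0,0,0],10.0,6.4],[[-2.33,4.59,0],0,6.4],[[-2.33,4.59,0],0,6.4]]}}

```text
time_s: 21.12
tcp_pos: [0.5696, -0.1965, 0.1334]
eef_rot: [-180.0, 0.0, -169.0]
contact_force: [1.4, -0.5, 0.6]
gripper_width: 0.0642
gripper_force: 0.0
```

Call:
{"name": "jog_arm", "arguments": {"moves": [[[-2.33,4.59,0],0,6.4],[[-2.33,4.59,0],0,6.4],[[-2.33,4.59,0],0,6.4],[[-2.33,4.59,0],0,6.4],[[0,0,0],0,6.4],[[0,0,0],0,6.4],[[0,0,0],0,6.4]]}}

```text
time_s: 22.0
tcp_pos: [0.6253, 0.0, 0.1335]
eef_rot: [-180.0, -0.0, -169.0]
contact_force: [-0.7, -0.4, -0.5]
gripper_width: 0.0641
gripper_force: 0.0
```

```bash
python3 -c "
from h import *
feel(12)"
```

```text
F [ 0.05 -0.04 -0.12] M [ 0.0027 -0.019  -0.003 ] sd [0.025 0.026 0.027] M tool y -0.0192 t 22.6 w 0.0639 gf 0.0 tcp [0.6256 0.0009 0.1335] [ 180.     0.  -168.9]
```

Call:
{"name": "jog_arm", "arguments": {"moves": [[[3.0,0,0],0,6.4],[[4.0,0,0],0,6.4],[[2.9,0,0],0,6.4],[[0,0,0],0,6.4],[[0,0,0],0,6.4],[[0,0,0],0,6.4]]}}

```text
time_s: 23.35
tcp_pos: [0.5293, -0.0179, 0.1334]
eef_rot: [-180.0, 0.0, -168.9]
contact_force: [0.9, 0.1, -0.7]
gripper_width: 0.0639
gripper_force: 0.0
```

```bash
python3 -c "
from h import *
feel(12)
im=capture('scene')['pixels'][200:330,340:480]
cv2.imwrite('pics/s7.png',cv2.resize(im,None,fx=4,fy=4,interpolation=cv2.INTER_CUBIC))"
```

```text
F [-0.16 -0.06 -0.06] M [-0.0308 -0.0141  0.0038] sd [0.028 0.021 0.03 ] M tool y -0.0079 t 23.95 w 0.0641 gf 0.0 tcp [ 0.5285 -0.0181  0.1335] [ 180.     0.  -168.9]
```

View pics/s7.png

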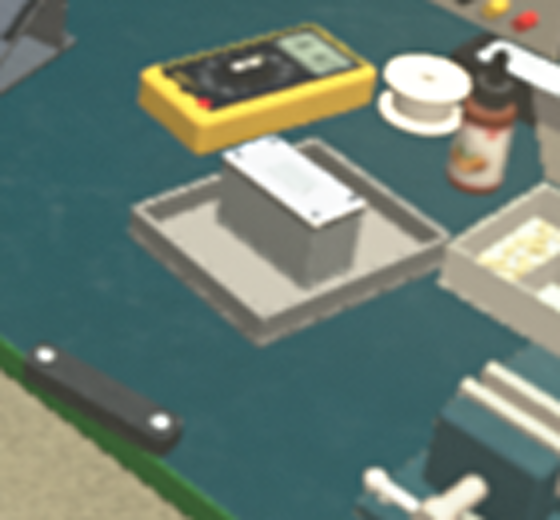

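The last picture shows the housing standing flat in the middle of the tray. Its centre of mass moved from about -12 mm to +9 mm after rocking, so it is the faulty one. I'm handing in.

```bash
python3 -c "
from plant import close_job
print(close_job())"
```

```text
the job is handed in; nothing more can be done
None
```

I identified module_c (the -y bay) as the faulty housing from its shift in moment after rocking and stood it upright in the reject tray; modules a and b were neither lifted nor tested, since c was found first, and the job was handed in at about 24 s with no verdict returned.

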